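# Set the saddle lamp to 4 and hang it on the crossbar

## Robot

A 6-joint arm with a two-finger parallel gripper is mounted at the origin on the work surface. World frame = base frame: x ahead of the robot, y to its left, z up, the work surface at z = 0. Lengths are in m, angles in rad, forces in N, time in s.
With the tool pointing down it reaches from about 0.35 to 0.775 m from the base axis. Payload 5.5 kg.
Tool frame: the origin (TCP) lies at the very end of the fingers, on their centre line; the grasp point (between the pads) lies 19 mm behind it; z points along the fingers, y is the line along which they close (so a half turn about z gives the same grasp; the last joint's range is limited). The gripper opens to 85 mm and grips with 20 to 120 N. Pads are 22 mm wide; open, the fingers measure 114 mm over their backs; the gripper's body (76 mm by 85 mm) begins 54 mm behind the grasp point. The pads swing forward as they close: fully open they stand 13 mm farther back than shut.
Start: joints at [1.17, 0.313, 0.046, 1.304, 0, 1.431], TCP at [0.148, 0.556, 0.231] pointing down, gripper open.
Joint ranges: [-2.76, 2.76], [-0.86, 1.69], [-1.03, 1.26], [-2.2, 2.34], [-1.47, 1.5], [-3.14, 3.14]. Speed limits (rad/s): [2.57, 2.57, 3.14, 3.14, 3.14, 3.14].

## Interface

Orientations are given as a unit quaternion [w, x, y, z].
In Python, from workcell import env, imaging, ticket gives the robot as it stands. The module is installed in compiled form; this text tells all that it offers.
- The arm moves only by the tool apply_moves, never from a script. Its argument "rows" is a list of rows, each an object with "xyz": the shift along the tool's x, y, z in mm, a list of three; "turn": the turn, a rotation vector about the tool's x, y, z in rad, a list of three; "grip": the opening, from 0 (shut) to 1 (fully open). A call has 1 to 12 rows; each row is the pose to reach, as a shift and turn from the pose commanded when the call began, along the tool's axes at that moment; what a row does not reach only later rows make up. A row lasts 1/12 s, in which the tool goes at most 41.7 mm and 7.16 degrees, less where a joint would pass 70% of its speed; a pose out of reach is approached as far as the arm can. A call with a gripper value outside its range is refused whole. The fingers move at their own pace and stop on an object; "force" is the grip in N (left out, the last holds). Time passes only in rows, so rows that repeat a pose let the fingers close. It gives the time, the measured TCP pose, the force, the opening and the grip force at its end, in the units of the state.
- env.get_state(): the state, without advancing time (a new reading comes with each control period).
- imaging.read_camera(name): name is "scene" or "top"; returns a dict with "color" (384x512x3 uint8, blue, green, red), "z_map" (384x512 float32, m along the optical axis (not along the pixel's ray), 0 where there is no reading), "camera_matrix" (3x3 intrinsics, pixels), "view" (4x4, takes a point from world to camera coordinates). Camera axes: x right, y down, z forward; pixel columns grow to the right and rows downward; lengths in m; the calibration is good to about 2 mm. A picture is of the moment at which its call begins.
- ticket.hand_in(): hands the job in; it is judged then, once.
The state is a dict: "clock": time; "joint_pos": joint angles; "qvel": joint speeds; "tau": joint torques, N m; "tcp_pos": TCP position; "orientation": TCP orientation; "wrist_force": force on the tool from outside, world axes, zero at the start; "ft_torque": the same for the moment, N m; "finger_gap": finger opening in m; "grip_force": force on a finger pad.
Only numpy, scipy, OpenCV 4.12 (cv2) and the standard library are available. Lean on these libraries where they do the work, as an engineer would, in place of code of your own. Each camera call takes 0.05 s, during which the arm holds its last target. There are 200 camera calls.

## Task

Take the black saddle lamp off its white charging ridge and stand it on the teal mat, let go, turn its ribbed grey sleeve to 4 and let go of it. Then take the lamp by its orange side pads again and hang it astride the steel crossbar, fully home and level, still set to 4. Carry it only by the pads or the body, never by the sleeve, do not drop it, and leave the phone, the solder spool, the brass tip cleaner and the eyepiece where they are.

Things in the scene. Friction and masses are not known exactly. Their poses are not given: they have to be found in the camera images.
- lamp: Black rigid saddle lamp, an upside-down U, 0.4 to 0.6 kg: 110 mm long (x), 60 wide (y), deck from 70 to 80 mm above the feet. Origin: centre of the footprint at foot level, z up. Leg plates along both sides, outer faces at y = +-30 mm, inner +-22 mm. Stands by itself. Starts astride the charging ridge, feet about 19 mm above the table
- lamp_pads (a point): 75 mm above the feet (deck mid-height), midway between the orange grip pads on the lamp's sides (34 mm long, at y = +-30 mm, 49 to 80 mm above the feet). Centre of a 60 mm wide grasp from straight above, closing along the lamp's y, with the sleeve (44 mm wide) between the fingers; the sleeve's top is 35 mm above this point
- lamp_saddle (a point): On the lamp's centre line, 58.7 mm above its feet: where a bar's axis lies when the lamp is fully home on it. Under the deck, near both ends, rubber V saddles (45 degree flanks, apex 70 mm above the feet) centre the lamp on a bar. x runs along the lamp
- sleeve (a joint): Angle of the sleeve, rad: 0 is setting 1, grows counter-clockwise from above; six clicks 0.419 rad apart, stops at 1 and 6; setting 4 is 1.257. Its red line points at ticks on the deck, 1 to 6 from -60 to +60 degrees about the lamp's +x; 4 is yellow, the rest white. Starts between 1 and 2. A click takes about 0.04 N m (the standing lamp does not turn); let go, it settles in the nearest click
- sleeve_grip (a point): On the sleeve's (vertical) axis, 98 mm above the lamp's feet and 12 mm below the sleeve's top. The sleeve is a cylinder 44 mm across and 30 mm high, from 80 to 110 mm above the feet, centred on the lamp; it can be gripped from above at any yaw. Its axes turn with the sleeve
- mat: Teal work mat, fixed, 280 mm (x) by 210 mm (y), 3 mm thick; origin at the centre of its underside. Its -x half is free; the phone lies on its +x half
- charger: White charging ridge, fixed: base plate 180 x 110 x 10 mm and an upright ridge 20 mm thick along its x, topped by a grey round edge 16 mm across and 170 mm long whose axis is 78 mm above the table. The lamp starts astride it, along it. Origin: centre of the underside
- stand: Crossbar stand, fixed: dark base plate 280 x 90 x 10 mm and two posts 22 mm across at x = +-122 mm, carrying the steel crossbar. Origin: centre of the underside; x along the bar
- bar_mid (a point): Middle of the steel crossbar's axis, 155 mm above the table. The bar is round, 16 mm across, runs along its x; 200 mm are free between the posts, which end 168 mm above the table
- phone: Bystander: black phone 75 x 150 x 9 mm lying on the far half of the mat; origin at the centre of its underside, 150 mm side along its y
- spool: Bystander: green solder spool, 64 mm across, 46 mm high, standing at the far left or far right; origin at the centre of its underside
- tip_cleaner: Bystander: brass-coloured ball-shaped tip cleaner, 84 mm across, 64 mm high, at the far left or far right; origin at the centre of its underside
- eyepiece: Bystander: black microscope eyepiece standing upright, 58 mm across, 70 mm high, beyond the mat's far edge; origin at the centre of its underside

How it is judged:
By the outcome, as a careful person would: the job done as asked, in the order asked, and still so for the second after the job is handed in, with the robot touching nothing.
It also fails if it takes over 58 s, if anything falls off the work surface, if the arm or the gripper's body presses on something with over 40 N, if the wrist force passes 120 N, or if a joint passes its speed limit or range.

## Working session

There is one attempt and no reset: what is moved stays moved. The work goes in short steps, Python scripts to look and compute and a tool call to move; the robot and the scene stay as the last step left them, time stands still between calls to the robot, and variables do not carry over. Pictures are saved under pics/ and viewed, at most 10 in all, crops included, and the job is handed in when it is done.

Besides the shell and the picture viewer there is one more tool, called in YAML: its name, and indented under it one key for each argument. apply_moves: Moves the arm, as the interface text tells. Its arguments: {"type":"object","properties":{"rows":{"type":"array"},"force":{"type":"number"}},"required":["rows"]}

```bash
mkdir -p pics; cat > h.py <<'E'
import numpy as np, cv2
from workcell import env, imaging, ticket
def cam(n):
    d=imaging.read_camera(n); return d
def pt(d,u,v,z=None):
    K=np.array(d["camera_matrix"]);T=np.linalg.inv(d["view"])
    r=np.array([(u-K[0,2])/K[0,0],(v-K[1,2])/K[1,1],1])
    if z is None: return T[:3,:3]@(r*d["z_map"][int(v),int(u)])+T[:3,3]
    w=T[:3,:3]@r; return T[:3,3]+w*(z-T[2,3])/w[2]
def cloud(d):
    K=np.array(d["camera_matrix"]);T=np.linalg.inv(d["view"]);Z=d["z_map"]
    v,u=np.mgrid[:Z.shape[0],:Z.shape[1]]
    P=np.stack([(u-K[0,2])/K[0,0]*Z,(v-K[1,2])/K[1,1]*Z,Z],-1)
    P=P@T[:3,:3].T+T[:3,3]; P[Z==0]=np.nan; return P
E
python3 - <<'E'
from h import *
for n in("top","scene"):
    d=cam(n); np.savez(n+"0.npz",**d); cv2.imwrite(f"pics/{n}0.png",d["color"]); print(n,np.linalg.inv(d["view"]).round(3).tolist())
print(env.get_state())
E
```

```text
top [[-0.014, -0.975, 0.222, 0.278], [-1.0, 0.012, -0.008, -0.002], [0.005, -0.222, -0.975, 1.666], [0.0, 0.0, 0.0, 1.0]]
scene [[-0.62, 0.52, -0.588, 1.238], [0.784, 0.39, -0.482, 0.522], [-0.021, -0.76, -0.649, 0.816], [0.0, 0.0, 0.0, 1.0]]
{'clock': 0.1, 'joint_pos': array([1.17035877e+00, 3.13917759e-01, 4.50868410e-02, 1.30362542e+00,
       2.80453437e-05, 1.43122481e+00]), 'qvel': array([ 0.0004099 , -0.00254294,  0.00442662, -0.00101221,  0.00027774,
       -0.00013635]), 'tau': array([ 2.79338688e-03, -4.81727636e+01,  2.99241525e+01,  1.28118342e-02,
       -1.04030428e-04,  2.31084869e-05]), 'tcp_pos': array([0.14810362, 0.55511494, 0.2305    ]), 'orientation': array([-2.34907233e-04,  1.30063459e-01,  9.91505324e-01, -7.96195323e-04]), 'wrist_force': array([0.46699335, 0.71304275, 0.12816802]), 'ft_torque': array([ 0.05053924,  0.00532993, -0.03270996]), 'grip_force': 0.0, 'finger_gap': 0.08579246474407148}
```

View pics/top0.png

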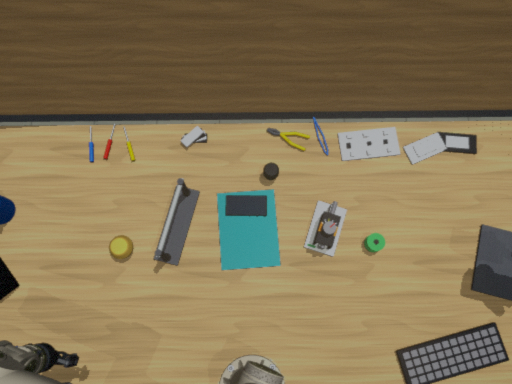

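View pics/scene0.png

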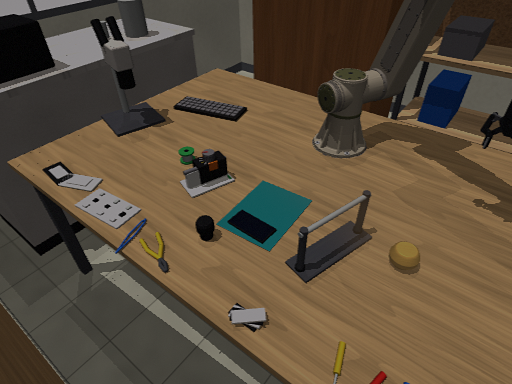

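The top view has the stand at left (about 177,225), the mat at (248,230), the lamp on its charger at (327,228), and the phone on the far part of the mat at (246,206). The scene view has the lamp at (208,168) and the bar running from (303,235) to (366,197).

```bash
python3 - <<'E'
from h import *
d=dict(np.load("top0.npz")); P=cloud(d)
print(pt(d,327,228),pt(d,248,230),pt(d,177,225))
def reg(c,r,zl,zh,name):
    m=(np.hypot(P[...,0]-c[0],P[...,1]-c[1])<r)&(P[...,2]>zl)&(P[...,2]<zh)
    q=P[m]; rc=cv2.minAreaRect((q[:,:2]*1000).astype(np.float32)); print(name,len(q),"mean",q.mean(0).round(4),"rect",np.round(rc[0],1),np.round(rc[1],1),round(rc[2],1),"zmax",q[:,2].max().round(3))
L=pt(d,327,228)
reg(L,.13,.09,.107,"deck"); reg(L,.13,.12,.14,"sleeve"); reg(L,.15,.006,.015,"base")
S=pt(d,177,225,0.1); reg(S,.2,.135,.175,"bar"); reg(S,.2,.006,.015,"standbase");reg(S,.2,.16,.175,"posts")
s=d=dict(np.load("scene0.npz")); P=cloud(s)
reg(L,.13,.09,.107,"deck s"); reg(L,.13,.12,.14,"sleeve s"); reg(L,.15,.006,.015,"base s"); reg(S,.2,.14,.175,"bar s"); reg(S,.2,.006,.015,"standbase s")
t=dict(np.load("top0.npz"))["color"]; P=cloud(dict(np.load("top0.npz")))
m=(t[...,0]>90)&(t[...,1]>90)&(t[...,2]<50); m[:,:200]=0;m[:,290:]=0
q=P[m]; print("mat",cv2.minAreaRect((q[:,:2]*1000).astype(np.float32)),np.median(q[:,2]))
c=t[190:270,150:350]; a=cv2.resize(t[192:262,292:362],None,fx=8,fy=8,interpolation=3)
cv2.imwrite("pics/a.png",a)
b=cv2.resize(s["color"][140:200,170:245],None,fx=8,fy=8,interpolation=3); cv2.imwrite("pics/b.png",b)
E
```

```text
[ 0.52162237 -0.2583184   0.12514245] [0.53729583 0.00606967 0.00386002] [0.55610141 0.25891194 0.02001646]
deck 416 mean [ 0.5226 -0.2634  0.0989] rect [ 535.6 -269.1] [ 62.1 152.6] 70.5 zmax 0.107
sleeve 138 mean [ 0.5234 -0.2644  0.1286] rect [ 522.5 -264.8] [43.3 41.3] 67.2 zmax 0.138
base 755 mean [ 0.5362 -0.2589  0.0096] rect [ 528.6 -255.5] [281.2 291. ] 57.4 zmax 0.015
bar 436 mean [0.5589 0.2623 0.1616] rect [560.9 262.3] [ 21.7 269.1] 74.4 zmax 0.174
standbase 1756 mean [0.5546 0.2269 0.0095] rect [541.5 245.3] [392.7 391.2] 89.5 zmax 0.015
posts 289 mean [0.5634 0.2616 0.1644] rect [561.3 262.2] [ 21.7 268. ] 74.4 zmax 0.174
deck s 287 mean [ 0.5341 -0.2586  0.0996] rect [ 525.6 -264.9] [ 63.5 112.7] 70.2 zmax 0.107
sleeve s 94 mean [ 0.5288 -0.263   0.129 ] rect [ 526.8 -264.3] [45.9 42.8] 31.8 zmax 0.133
base s 428 mean [ 0.567  -0.2502  0.0111] rect [ 532.3 -235.9] [107.2 257.3] 54.1 zmax 0.015
bar s 576 mean [0.5737 0.2613 0.161 ] rect [562.9 261.1] [ 23.  270.3] 74.6 zmax 0.171
standbase s 2145 mean [0.5696 0.249  0.0108] rect [551.2 179.6] [266.  299.6] 76.4 zmax 0.015
mat ((571.5929565429688, 5.98651123046875), (154.36465454101562, 149.05111694335938), 14.707684516906738) 0.004923083581510501
```

View pics/a.png

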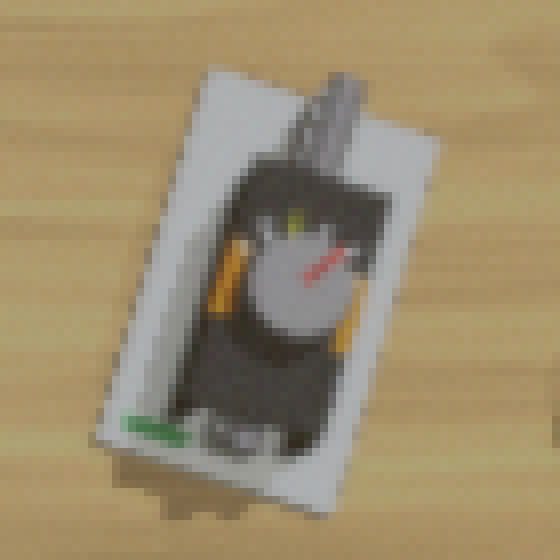

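View pics/b.png

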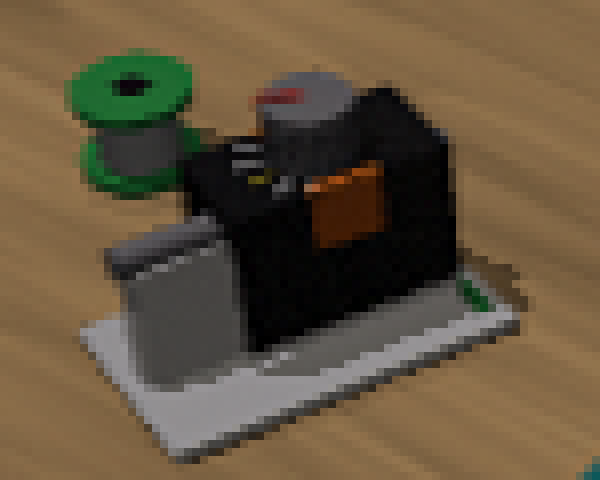

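The top crop shows the charger base corners at (210,70), (440,140), (325,515), (100,440). The deck corners are near (250,160), (392,198), (180,412). The red line points up-right and the yellow tick is at (295,220). The lamp's +x points away from the robot.

```bash
cat >> h.py <<'E'
from scipy.spatial.transform import Rotation as Ro
def go(xyz,yaw_deg):
    "shift (mm, tool axes) and turn to tool-down pose whose y axis is lamp y for lamp yaw"
    s=env.get_state(); w,x,y,z=s["orientation"]; R=Ro.from_quat([x,y,z,w])
    c,n=np.cos(np.radians(yaw_deg)),np.sin(np.radians(yaw_deg))
    G=Ro.from_matrix(np.array([[-c,-n,0],[-n,c,0],[0,0,-1]]).T.copy() if 0 else np.column_stack([[-c,-n,0],[-n,c,0],[0,0,-1]]))
    print("t",round(s["clock"],2),"tcp",(s["tcp_pos"]*1000).round(1),"F",s["wrist_force"].round(1),"gap",round(s["finger_gap"]*1000,1),"gf",round(s["grip_force"],1),"j",s["joint_pos"].round(2))
    print("xyz",(R.inv().apply(np.array(xyz)-s["tcp_pos"])*1000).round(1),"turn",(R.inv()*G).as_rotvec().round(3))
E
python3 - <<'E'
from h import *
d=dict(np.load("top0.npz")); f=lambda u,v,z: pt(d,292+u/8-.5,192+v/8-.5,z)[:2]
A=np.array([f(*p,.01) for p in[(210,70),(440,140),(325,515),(100,440)]])
print("base c",A.mean(0),"yaw",np.degrees(np.arctan2(*(A[0]-A[3])[::-1])),np.degrees(np.arctan2(*(A[1]-A[2])[::-1])),np.linalg.norm(A[0]-A[3]),np.linalg.norm(A[0]-A[1]))
print("mat",np.array([pt(d,*p,.003)[:2] for p in[(219,192),(274,190),(279,266),(222,269)]]).round(3).tolist())
print("phone low",pt(d,246,217,.009))
for n in("top","scene"):
    e=dict(np.load(n+"0.npz"));P=cloud(e)
    m=(abs(P[...,2]-.0985)<.004)&(np.hypot(P[...,0]-.525,P[...,1]+.264)<.075)
    print(n,"deck",m.sum(),cv2.minAreaRect((P[m][:,:2]*1000).astype(np.float32)), np.median(P[m][:,2]))
    m=(P[...,2]>.145)&(P[...,2]<.18)&(np.hypot(P[...,0]-.562,P[...,1]-.262)<.1)
    q=P[m];v=cv2.fitLine((q[:,:2]*1000).astype(np.float32),1,0,.01,.01).ravel(); print("bar",v,np.degrees(np.arctan2(v[1],v[0])),"offset at x=562:",v[3]+(562-v[2])*v[1]/v[0], "ztop",np.percentile(q[:,2],95))
go([.525,-.2645,.19],-18)
E
```

```text
base c [ 0.54126749 -0.27088387] yaw -18.591224731773337 -19.84147590492781 0.17698204290805325 0.10817972750936472
mat [[0.679, 0.111], [0.684, -0.091], [0.407, -0.102], [0.4, 0.099]]
phone low [0.58392008 0.01272258 0.009     ]
top deck 309 ((524.2239379882812, -264.81427001953125), (60.085289001464844, 111.0504379272461), 71.24864959716797) 0.09881514470532848
bar [ 9.6333176e-01 -2.6831314e-01  4.8368085e+02  2.8316406e+02] -15.563912 offset at x=562: 261.35013 ztop 0.16620887823427133
scene deck 207 ((526.0347290039062, -263.9186096191406), (62.58979797363281, 112.9703369140625), 68.43498229980469) 0.10003835935939231
bar [ 9.6317166e-01 -2.6888731e-01  5.0457275e+02  2.8155713e+02] -15.598064 offset at x=562: 265.52524 ztop 0.16499401496993593
t 0.1 tcp [148.1 555.1 230.5] F [0.5 0.7 0.1] gap 85.8 gf 0.0 j [1.17 0.31 0.05 1.3  0.   1.43]
xyz [-575.5 -694.6   41.5] turn [-0.002 -0.     0.053]
```

apply_moves:
  rows:
    - {"xyz":[-410,-362,-20],"turn":[0,0,0.07],"grip":1}
    - {"xyz":[-410,-362,-20],"turn":[0,0,0.07],"grip":1}
    - {"xyz":[-410,-362,-20],"turn":[0,0,0.07],"grip":1}
    - {"xyz":[-410,-362,-20],"turn":[0,0,0.07],"grip":1}
    - {"xyz":[-410,-362,-20],"turn":[0,0,0.07],"grip":1}
    - {"xyz":[-410,-362,-20],"turn":[0,0,0.07],"grip":1}
    - {"xyz":[-410,-362,-20],"turn":[0,0,0.07],"grip":1}
    - {"xyz":[-410,-362,-20],"turn":[0,0,0.07],"grip":1}
    - {"xyz":[-410,-362,-20],"turn":[0,0,0.07],"grip":1}
    - {"xyz":[-410,-362,-20],"turn":[0,0,0.07],"grip":1}
    - {"xyz":[-410,-362,-20],"turn":[0,0,0.07],"grip":1}
    - {"xyz":[-410,-362,-20],"turn":[0,0,0.07],"grip":1}

```text
clock: 1.1
tcp_pos: [0.4253, 0.1375, 0.2495]
orientation: [-0.0, 0.165, 0.986, 0.0]
wrist_force: [0.2, 0.7, 0.7]
finger_gap: 0.0855
grip_force: 0.0
```

```bash
python3 -c "
from h import *
go([.525,-.2645,.17],-19)"
```

```text
t 1.1 tcp [425.3 137.5 249.5] F [0.2 0.7 0.7] gap 85.5 gf 0.0 j [ 0.13  0.06 -0.22  1.29  0.    0.46]
xyz [-224.9 -347.8   79.4] turn [ 0.    -0.     0.001]
```

apply_moves:
  rows:
    - {"xyz":[-224,-347,79],"turn":[0,0,0],"grip":1}
    - {"xyz":[-224,-347,79],"turn":[0,0,0],"grip":1}
    - {"xyz":[-224,-347,79],"turn":[0,0,0],"grip":1}
    - {"xyz":[-224,-347,79],"turn":[0,0,0],"grip":1}
    - {"xyz":[-224,-347,79],"turn":[0,0,0],"grip":1}
    - {"xyz":[-224,-347,79],"turn":[0,0,0],"grip":1}
    - {"xyz":[-224,-347,79],"turn":[0,0,0],"grip":1}
    - {"xyz":[-224,-347,79],"turn":[0,0,0],"grip":1}
    - {"xyz":[-224,-347,79],"turn":[0,0,0],"grip":1}
    - {"xyz":[-224,-347,79],"turn":[0,0,0],"grip":1}
    - {"xyz":[-224,-347,79],"turn":[0,0,0],"grip":1}
    - {"xyz":[-224,-347,79],"turn":[0,0,0],"grip":1}

```text
clock: 2.1
tcp_pos: [0.5235, -0.2636, 0.1687]
orientation: [-0.001, 0.166, 0.986, 0.001]
wrist_force: [0.1, 0.5, -0.1]
finger_gap: 0.0856
grip_force: 0.0
```

```bash
python3 - <<'E'
from h import *
go([.525,-.2645,.075],-19)
e=cam("scene"); cv2.imwrite("pics/c.png",cv2.resize(e["color"][90:210,140:290],None,fx=5,fy=5,interpolation=3))
E
```

```text
t 2.1 tcp [ 523.5 -263.6  168.7] F [ 0.1  0.5 -0.1] gap 85.6 gf 0.0 j [-0.6   0.36 -0.04  1.17  0.   -0.27]
xyz [-1.9 -0.4 93.6] turn [ 0.001 -0.002 -0.003]
```

View pics/c.png

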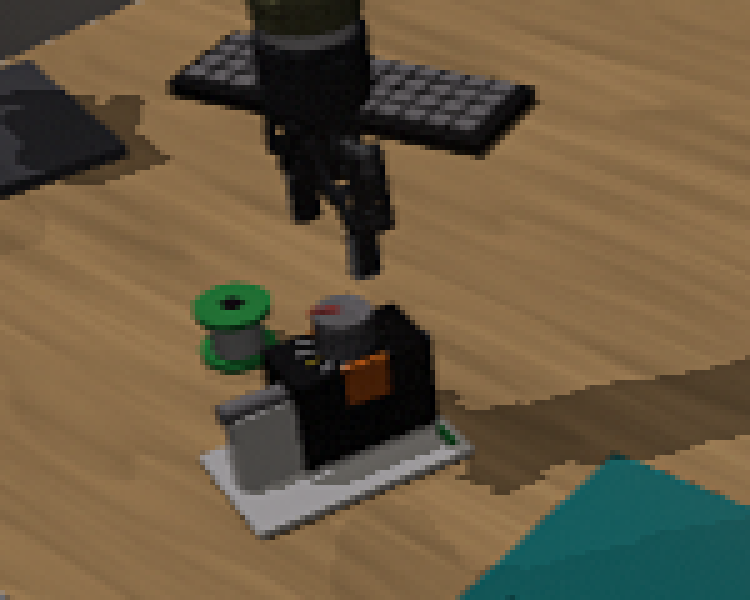

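The fingers (300,210 and 365,270) stand above the sleeve (342,325), one on each side of it. I'm descending now.

apply_moves:
  rows:
    - {"xyz":[-1,0,20],"turn":[0,0,0],"grip":1}
    - {"xyz":[-1,0,40],"turn":[0,0,0],"grip":1}
    - {"xyz":[-1,0,55],"turn":[0,0,0],"grip":1}
    - {"xyz":[-1,0,70],"turn":[0,0,0],"grip":1}
    - {"xyz":[-1,0,82],"turn":[0,0,0],"grip":1}
    - {"xyz":[-1,0,93],"turn":[0,0,0],"grip":1}
    - {"xyz":[-1,0,93],"turn":[0,0,0],"grip":1}

```text
clock: 2.73
tcp_pos: [0.5236, -0.2592, 0.0758]
orientation: [-0.002, 0.164, 0.987, 0.001]
wrist_force: [0.4, -0.5, -0.2]
finger_gap: 0.0856
grip_force: 0.0
```

apply_moves:
  rows:
    - {"xyz":[0,0,0],"turn":[0,0,0],"grip":0.6}
    - {"xyz":[0,0,0],"turn":[0,0,0],"grip":0.6}
    - {"xyz":[0,0,0],"turn":[0,0,0],"grip":0.5}
    - {"xyz":[0,0,0],"turn":[0,0,0],"grip":0.5}
    - {"xyz":[0,0,0],"turn":[0,0,0],"grip":0.5}
    - {"xyz":[0,0,0],"turn":[0,0,0],"grip":0.5}
  force: 50

```text
clock: 3.23
tcp_pos: [0.5245, -0.2658, 0.0802]
orientation: [0.0, 0.166, 0.986, -0.004]
wrist_force: [-6.9, -10.1, 4.5]
finger_gap: 0.0584
grip_force: 56.4
```

```bash
python3 -c "
from h import *
go([.525,-.2645,.18],-19); print(env.get_state()['ft_torque'])"
```

```text
t 3.23 tcp [ 524.5 -265.8   80.2] F [ -6.9 -10.1   4.5] gap 58.4 gf 56.4 j [-0.6   0.42 -0.18  0.97 -0.01 -0.27]
xyz [ -0.3   0.6 -99.8] turn [-0.008  0.002 -0.002]
[-1.98678632  1.50064027  0.0279784 ]
```

apply_moves:
  rows:
    - {"xyz":[0,0,-5],"turn":[0,0,0],"grip":0.5}
    - {"xyz":[0,0,-10],"turn":[0,0,0],"grip":0.5}
    - {"xyz":[0,0,-20],"turn":[0,0,0],"grip":0.5}
    - {"xyz":[0,0,-30],"turn":[0,0,0],"grip":0.5}
    - {"xyz":[0,0,-45],"turn":[0,0,0],"grip":0.5}
    - {"xyz":[0,0,-60],"turn":[0,0,0],"grip":0.5}
    - {"xyz":[0,0,-75],"turn":[0,0,0],"grip":0.5}
    - {"xyz":[0,0,-90],"turn":[0,0,0],"grip":0.5}
    - {"xyz":[0,0,-105],"turn":[0,0,0],"grip":0.5}
    - {"xyz":[0,0,-110],"turn":[0,0,0],"grip":0.5}
    - {"xyz":[0,0,-110],"turn":[0,0,0],"grip":0.5}

```text
clock: 4.15
tcp_pos: [0.5262, -0.2621, 0.1899]
orientation: [0.002, 0.164, 0.986, -0.001]
wrist_force: [0.3, -0.2, -4.1]
finger_gap: 0.0586
grip_force: 55.7
```

```bash
python3 - <<'E'
from h import *
go([.483,.004,.185],-19); print(env.get_state()['ft_torque'])
e=cam("scene"); cv2.imwrite("pics/d.png",cv2.resize(e["color"][90:210,140:290],None,fx=5,fy=5,interpolation=3))
E
```

```text
t 4.15 tcp [ 526.2 -262.1  189.9] F [ 0.3 -0.2 -4.1] gap 58.6 gf 55.7 j [-0.6   0.35 -0.01  1.21  0.   -0.27]
xyz [127.2 237.8   4.2] turn [-0.001  0.004  0.001]
[-0.06309273 -0.03186414  0.00562918]
```

View pics/d.png

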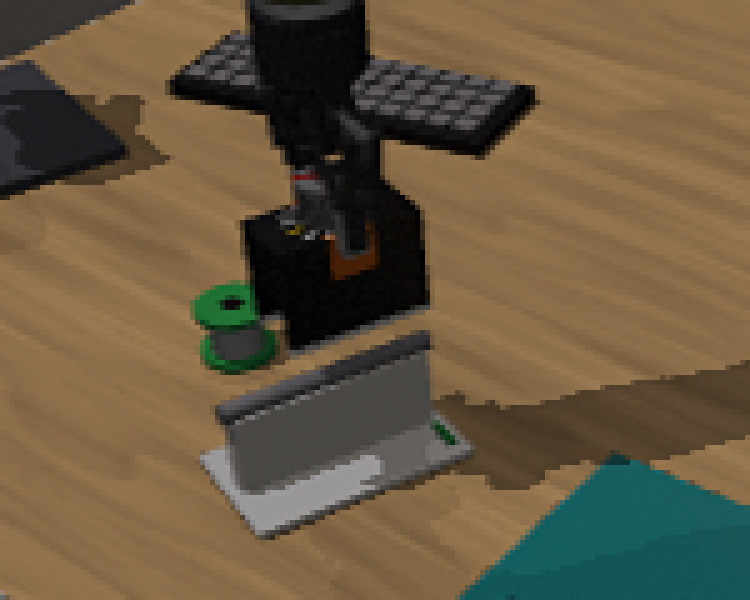

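The lamp hangs clear of the ridge, gripped at the pad (355,255). Next I carry it over the mat.

apply_moves:
  rows:
    - {"xyz":[14,26,0],"turn":[0,0,0],"grip":0.5}
    - {"xyz":[32,60,0],"turn":[0,0,0],"grip":0.5}
    - {"xyz":[50,93,1],"turn":[0,0,0],"grip":0.5}
    - {"xyz":[68,127,2],"turn":[0,0,0],"grip":0.5}
    - {"xyz":[86,160,3],"turn":[0,0,0],"grip":0.5}
    - {"xyz":[104,193,4],"turn":[0,0,0],"grip":0.5}
    - {"xyz":[118,220,4],"turn":[0,0,0],"grip":0.5}
    - {"xyz":[127,238,4],"turn":[0,0,0],"grip":0.5}
    - {"xyz":[127,238,4],"turn":[0,0,0],"grip":0.5}
    - {"xyz":[127,238,4],"turn":[0,0,0],"grip":0.5}

```text
clock: 5.03
tcp_pos: [0.4812, 0.0058, 0.1827]
orientation: [-0.001, 0.163, 0.987, -0.0]
wrist_force: [0.2, -0.7, -4.2]
finger_gap: 0.0585
grip_force: 56.1
```

```bash
cat >> h.py <<'E'
def deck(feet,c,rad=.08):
    "lamp deck plane: print height above expected, tilt, rect"
    for n in("top","scene"):
        P=cloud(cam(n)); h=P[...,2]-feet
        m=(abs(h-.08)<.006)&(np.hypot(P[...,0]-c[0],P[...,1]-c[1])<rad); q=P[m]
        A=np.c_[q[:,:2]-q[:,:2].mean(0),np.ones(len(q))]; k=np.linalg.lstsq(A,q[:,2],rcond=None)[0]
        r=cv2.minAreaRect((q[:,:2]*1000).astype(np.float32))
        print(n,len(q),"slope",k[:2].round(3),"feet z",round(np.median(q[:,2])-.08,4),np.round(r[0],1),np.round(r[1],1),round(r[2],1))
E
python3 - <<'E'
from h import *
go([.483,.004,.062],-19); deck(.126,[.483,.004])
E
```

```text
t 5.03 tcp [481.2   5.8 182.7] F [ 0.2 -0.7 -4.2] gap 58.5 gf 56.1 j [-0.15  0.16 -0.28  1.14 -0.    0.17]
xyz [ -2.4  -1.1 120.7] turn [-0.    -0.002  0.004]
top 0 slope [0. 0.] feet z nan [0. 0.] [0. 0.] 0.0
scene 238 slope [-0.006  0.012] feet z 0.1236 [484.5   6.7] [ 82.1 111.3] 69.5h.py:28: RuntimeWarning: Mean of empty slice.
  A=np.c_[q[:,:2]-q[:,:2].mean(0),np.ones(len(q))]; k=np.linalg.lstsq(A,q[:,2],rcond=None)[0]
  ret = um.true_divide(
  return _methods._mean(a, axis=axis, dtype=dtype,
  ret = ret.dtype.type(ret / rcount)
```

apply_moves:
  rows:
    - {"xyz":[-2,-1,20],"turn":[0,0,0],"grip":0.5}
    - {"xyz":[-2,-1,45],"turn":[0,0,0],"grip":0.5}
    - {"xyz":[-2,-1,70],"turn":[0,0,0],"grip":0.5}
    - {"xyz":[-2,-1,90],"turn":[0,0,0],"grip":0.5}
    - {"xyz":[-2,-1,102],"turn":[0,0,0],"grip":0.5}
    - {"xyz":[-2,-1,108],"turn":[0,0,0],"grip":0.5}
    - {"xyz":[-2,-1,112],"turn":[0,0,0],"grip":0.5}
    - {"xyz":[-2,-1,115],"turn":[0,0,0],"grip":0.5}
    - {"xyz":[-2,-1,117],"turn":[0,0,0],"grip":0.5}
    - {"xyz":[-2,-1,118],"turn":[0,0,0],"grip":0.5}
    - {"xyz":[-2,-1,118],"turn":[0,0,0],"grip":0.5}

```text
clock: 6.05
tcp_pos: [0.4843, 0.0028, 0.0661]
orientation: [0.001, 0.165, 0.986, 0.0]
wrist_force: [-0.6, 1.0, -4.4]
finger_gap: 0.0587
grip_force: 56.0
```

apply_moves:
  rows:
    - {"xyz":[0,0,1],"turn":[0,0,0],"grip":0.5}
    - {"xyz":[0,0,2],"turn":[0,0,0],"grip":0.5}
    - {"xyz":[0,0,3],"turn":[0,0,0],"grip":0.5}
    - {"xyz":[0,0,3],"turn":[0,0,0],"grip":0.5}

```text
clock: 6.38
tcp_pos: [0.4845, 0.003, 0.0646]
orientation: [0.001, 0.164, 0.986, -0.0]
wrist_force: [-3.9, 1.0, 9.8]
finger_gap: 0.0589
grip_force: 57.6
```

apply_moves:
  rows:
    - {"xyz":[0,0,1],"turn":[0,0,0],"grip":0.5}
    - {"xyz":[0,0,2],"turn":[0,0,0],"grip":0.5}
    - {"xyz":[0,0,2],"turn":[0,0,0],"grip":0.5}

```text
clock: 6.63
tcp_pos: [0.4847, 0.003, 0.0645]
orientation: [0.002, 0.164, 0.986, -0.0]
wrist_force: [-9.0, 3.6, 26.3]
finger_gap: 0.0589
grip_force: 59.3
```

apply_moves:
  rows:
    - {"xyz":[0,0,-2],"turn":[0,0,0],"grip":0.5}
    - {"xyz":[0,0,-2],"turn":[0,0,0],"grip":0.7}
    - {"xyz":[0,0,-2],"turn":[0,0,0],"grip":0.8}
    - {"xyz":[0,0,-2],"turn":[0,0,0],"grip":1}
    - {"xyz":[0,0,-2],"turn":[0,0,0],"grip":1}
    - {"xyz":[0,0,-2],"turn":[0,0,0],"grip":1}
    - {"xyz":[0,0,-20],"turn":[0,0,0],"grip":1}
    - {"xyz":[0,0,-50],"turn":[0,0,0],"grip":1}
    - {"xyz":[0,0,-85],"turn":[0,0,0],"grip":1}
    - {"xyz":[0,0,-120],"turn":[0,0,0],"grip":1}
    - {"xyz":[0,0,-150],"turn":[0,0,0],"grip":1}
    - {"xyz":[0,0,-150],"turn":[0,0,0],"grip":1}

```text
clock: 7.63
tcp_pos: [0.4872, 0.0024, 0.2166]
orientation: [0.005, 0.165, 0.986, 0.0]
wrist_force: [0.6, 0.7, 1.0]
finger_gap: 0.0856
grip_force: 0.0
```

```bash
python3 - <<'E'
from h import *
deck(.003,[.484,.003])
d=cam("scene");P=cloud(d); m=(P[...,2]>.106)&(P[...,2]<.118)&(np.hypot(P[...,0]-.484,P[...,1]-.003)<.05); q=P[m]; print("sleeve",cv2.minAreaRect((q[:,:2]*1000).astype(np.float32)))
v,u=np.where(m); print(u.mean(),v.mean())
a=cv2.resize(d["color"][155:240,190:300],None,fx=7,fy=7,interpolation=3); cv2.imwrite("pics/e.png",a)
c=d["color"].astype(int); r=m&(c[...,2]>c[...,1]*1.6)&(c[...,2]>80); print("red pts",P[r][:,:2].round(4).tolist())
go([.483,.003,.18],-19)
E
```

```text
top 0 slope [0. 0.] feet z nan [0. 0.] [0. 0.] 0.0
scene 309 slope [-0.01  -0.022] feet z 0.004 [486.5   4.3] [ 64. 112.] 72.3
sleeve ((488.0749816894531, 6.191823959350586), (42.002559661865234, 41.369163513183594), 8.070028305053711)
275.0373831775701 178.71028037383178
red pts [[0.499, -0.0124], [0.4977, -0.0092], [0.4933, -0.0042], [0.488, -0.0039], [0.4883, 0.0003], [0.5029, -0.0095], [0.4987, -0.0084]]
t 7.78 tcp [483.7   2.9 210.2] F [ 0.2  0.1 -0.5] gap 85.6 gf 0.0 j [-0.16  0.15 -0.22  1.2   0.    0.17]
xyz [ 0.7 -0.2 30.2] turn [0.    0.    0.001]h.py:28: RuntimeWarning: Mean of empty slice.
  A=np.c_[q[:,:2]-q[:,:2].mean(0),np.ones(len(q))]; k=np.linalg.lstsq(A,q[:,2],rcond=None)[0]
  ret = um.true_divide(
  return _methods._mean(a, axis=axis, dtype=dtype,
  ret = ret.dtype.type(ret / rcount)
```

View pics/e.png

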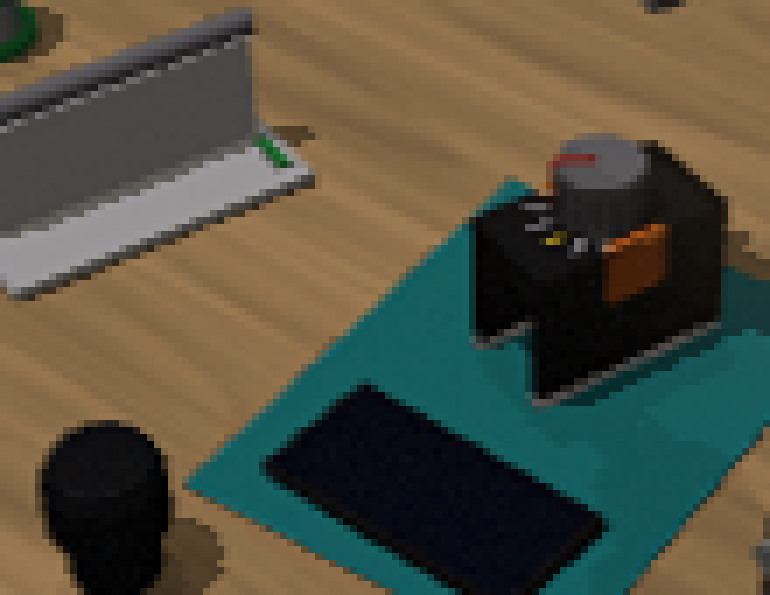

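The lamp stands on the mat. The red line runs to (553,162) from the sleeve centre (600,158), which puts it near setting 2, and the yellow tick is at (555,240). Next is the sleeve.

apply_moves:
  rows:
    - {"xyz":[-1,0,25],"turn":[0,0,0],"grip":1}
    - {"xyz":[-1,0,55],"turn":[0,0,0],"grip":1}
    - {"xyz":[-1,0,80],"turn":[0,0,0],"grip":1}
    - {"xyz":[-1,0,100],"turn":[0,0,0],"grip":1}
    - {"xyz":[-1,0,112],"turn":[0,0,0],"grip":1}
    - {"xyz":[-1,0,121],"turn":[0,0,0],"grip":1}
    - {"xyz":[-1,0,121],"turn":[0,0,0],"grip":0.6}
    - {"xyz":[-1,0,121],"turn":[0,0,0],"grip":0.45}
    - {"xyz":[-1,0,121],"turn":[0,0,0],"grip":0.4}
    - {"xyz":[-1,0,121],"turn":[0,0,0],"grip":0.4}
    - {"xyz":[-1,0,121],"turn":[0,0,0],"grip":0.4}
    - {"xyz":[-1,0,121],"turn":[0,0,0],"grip":0.4}
  force: 25

```text
clock: 8.78
tcp_pos: [0.4856, 0.0029, 0.0905]
orientation: [0.001, 0.165, 0.986, 0.0]
wrist_force: [0.6, 1.7, 3.1]
finger_gap: 0.0431
grip_force: 26.5
```

apply_moves:
  rows:
    - {"xyz":[0,0,0],"turn":[0,0,-0.1],"grip":0.4}
    - {"xyz":[0,0,0],"turn":[0,0,-0.2],"grip":0.4}
    - {"xyz":[0,0,0],"turn":[0,0,-0.3],"grip":0.4}
    - {"xyz":[0,0,0],"turn":[0,0,-0.4],"grip":0.4}
    - {"xyz":[0,0,0],"turn":[0,0,-0.5],"grip":0.4}
    - {"xyz":[0,0,0],"turn":[0,0,-0.6],"grip":0.4}
    - {"xyz":[0,0,0],"turn":[0,0,-0.7],"grip":0.4}
    - {"xyz":[0,0,0],"turn":[0,0,-0.8],"grip":0.4}
    - {"xyz":[0,0,0],"turn":[0,0,-0.9],"grip":0.4}
    - {"xyz":[0,0,0],"turn":[0,0,-0.9],"grip":0.4}
    - {"xyz":[0,0,0],"turn":[0,0,-0.9],"grip":0.4}

```text
clock: 9.7
tcp_pos: [0.4848, 0.0025, 0.0903]
orientation: [0.0, -0.279, 0.96, -0.0]
wrist_force: [-2.2, 0.4, 5.6]
finger_gap: 0.0433
grip_force: 26.7
```

apply_moves:
  rows:
    - {"xyz":[0,0,0],"turn":[0,0,0],"grip":0.8}
    - {"xyz":[0,0,0],"turn":[0,0,0],"grip":1}
    - {"xyz":[0,0,0],"turn":[0,0,0],"grip":1}
    - {"xyz":[0,0,-25],"turn":[0,0,0],"grip":1}
    - {"xyz":[0,0,-55],"turn":[0,0,0],"grip":1}
    - {"xyz":[0,0,-90],"turn":[0,0,0.1],"grip":1}
    - {"xyz":[0,0,-120],"turn":[0,0,0.2],"grip":1}
    - {"xyz":[0,0,-120],"turn":[0,0,0.3],"grip":1}

```text
clock: 10.37
tcp_pos: [0.488, 0.0021, 0.2156]
orientation: [0.005, -0.131, 0.991, -0.001]
wrist_force: [0.3, -0.8, 0.1]
finger_gap: 0.0857
grip_force: 0.0
```

```bash
python3 - <<'E'
from h import *
d=cam("scene");P=cloud(d); m=(P[...,2]>.106)&(P[...,2]<.118)&(np.hypot(P[...,0]-.484,P[...,1]-.003)<.05); q=P[m]; r=cv2.minAreaRect((q[:,:2]*1000).astype(np.float32)); print("sleeve",r)
h=(abs(P[...,2]-.083)<.006)&(np.hypot(P[...,0]-.484,P[...,1]-.003)<.08);print("deck",cv2.minAreaRect((P[h][:,:2]*1000).astype(np.float32)))
a=cv2.resize(d["color"][165:220,250:300],None,fx=11,fy=10,interpolation=3); cv2.imwrite("pics/f.png",a)
c=d["color"].astype(int); k=m&(c[...,2]>c[...,1]*1.6)&(c[...,2]>80); w=P[k][:,:2]-np.array(r[0])/1000
print("red rel mm",(w*1000).round(0).tolist(), "angle", np.degrees(np.arctan2(*w.mean(0)[::-1])))
go([.485,.003,.21],-19)
E
```

```text
sleeve ((486.54266357421875, 3.1519031524658203), (44.858489990234375, 39.73558044433594), 36.304012298583984)
deck ((485.7131652832031, 2.3523941040039062), (62.65421676635742, 113.285888671875), 74.65434265136719)
red rel mm [[3.0, -2.0], [-2.0, -1.0], [8.0, -2.0], [6.0, -0.0], [15.0, -5.0], [12.0, -3.0], [11.0, -0.0], [19.0, -3.0]] angle -13.288338615544527
t 10.42 tcp [487.1   2.2 213. ] F [ 0.3 -0.4  0.3] gap 85.4 gf 0.0 j [-0.16  0.14 -0.22  1.2   0.   -0.42]
xyz [1.8 1.3 3. ] turn [-0.001  0.007  0.591]
```

View pics/f.png

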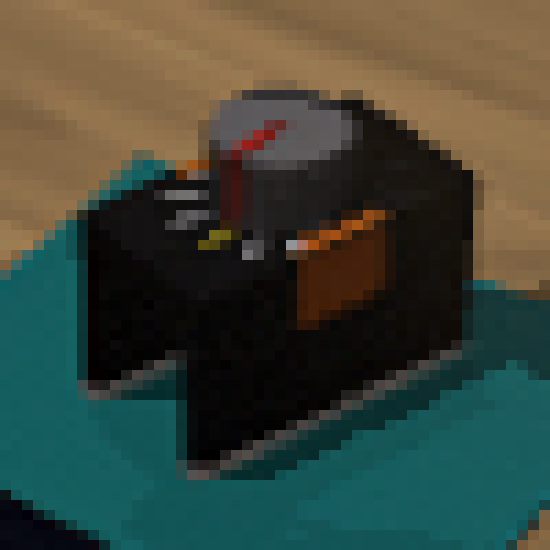

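The red line runs from (283,123) to (232,157) and down the sleeve's side to (232,225). The yellow tick is at (215,238), with white ticks at (190,218), (252,250) and (297,243). I'll compute the angles.

```bash
python3 - <<'E'
from h import *
d=dict(np.load("scene0.npz"))
f=lambda u,v,z: pt(d,250+u/11-.5,165+v/10-.5,z)[:2]
c=np.mean([f(210,130,.113),f(360,130,.113)],0)
# centre from rim extremes left/right, top/bottom
x=f(283,93,.113);y=f(283,168,.113); c2=(x+y)/2
ctr=np.array([.4850,.003]); print(c,c2)
ang=lambda p,o:np.degrees(np.arctan2(*(p-o)[::-1])).round(1)
for n,p,z in[("redtop",(232,155),.113),("redbase",(232,225),.083),("redIn",(283,123),.113),("t",(185,195),.083),("t",(190,218),.083),("Y",(215,238),.083),("t",(252,250),.083),("t",(297,243),.083),("deckUL",(85,210),.083),("deckLow",(188,295),.083),("deckR",(470,175),.083)]:
    q=f(*p,z);print(n,(q*1000).round(1),[ang(q,o)+18.5 for o in(ctr,c,c2)])
E
```

```text
[0.48445991 0.00333402] [0.48480892 0.0028621 ]
redtop [504.9  -1.5] [np.float64(5.699999999999999), np.float64(5.1), np.float64(6.199999999999999)]
redbase [504.4  -1.5] [np.float64(5.6), np.float64(5.0), np.float64(6.1)]
redIn [481.7   0.6] [np.float64(-126.0), np.float64(-117.19999999999999), np.float64(-126.0)]
t [500.  -22.5] [np.float64(-41.0), np.float64(-40.4), np.float64(-40.5)]
t [509.  -13.9] [np.float64(-16.6), np.float64(-16.5), np.float64(-16.200000000000003)]
Y [513.   -1.5] [np.float64(9.3), np.float64(8.8), np.float64(9.6)]
t [511.4  11.1] [np.float64(35.6), np.float64(34.6), np.float64(35.7)]
t [500.3  19.8] [np.float64(66.3), np.float64(64.7), np.float64(66.2)]
deckUL [524.9 -42.2] [np.float64(-30.1), np.float64(-29.9), np.float64(-29.9)]
deckLow [541.5   9.4] [np.float64(25.0), np.float64(24.6), np.float64(25.1)]
deckR [438.6  41.5] [np.float64(158.8), np.float64(158.7), np.float64(158.6)]
```

Red is within 4° of the yellow tick and ticks are 24° apart, so the sleeve is at setting 4. I'll regrasp the lamp by its pads.

apply_moves:
  rows:
    - {"xyz":[0,0,5],"turn":[0,0,0.12],"grip":1}
    - {"xyz":[0,0,10],"turn":[0,0,0.24],"grip":1}
    - {"xyz":[0,0,15],"turn":[0,0,0.36],"grip":1}
    - {"xyz":[0,0,20],"turn":[0,0,0.48],"grip":1}
    - {"xyz":[0,0,25],"turn":[0,0,0.6],"grip":1}
    - {"xyz":[0,0,35],"turn":[0,0,0.6],"grip":1}
    - {"xyz":[0,0,65],"turn":[0,0,0.6],"grip":1}
    - {"xyz":[0,0,95],"turn":[0,0,0.6],"grip":1}
    - {"xyz":[0,0,120],"turn":[0,0,0.6],"grip":1}
    - {"xyz":[0,0,138],"turn":[0,0,0.6],"grip":1}
    - {"xyz":[0,0,148],"turn":[0,0,0.6],"grip":1}
    - {"xyz":[0,0,148],"turn":[0,0,0.6],"grip":1}

```text
clock: 11.42
tcp_pos: [0.4822, 0.003, 0.0586]
orientation: [-0.003, 0.163, 0.987, 0.0]
wrist_force: [0.2, 0.6, -0.7]
finger_gap: 0.0856
grip_force: 0.0
```

apply_moves:
  rows:
    - {"xyz":[0,0,0],"turn":[0,0,0],"grip":0.7}
    - {"xyz":[0,0,0],"turn":[0,0,0],"grip":0.6}
    - {"xyz":[0,0,0],"turn":[0,0,0],"grip":0.5}
    - {"xyz":[0,0,0],"turn":[0,0,0],"grip":0.5}
    - {"xyz":[0,0,0],"turn":[0,0,0],"grip":0.5}
    - {"xyz":[0,0,0],"turn":[0,0,0],"grip":0.5}
  force: 50

```text
clock: 11.92
tcp_pos: [0.4859, 0.0023, 0.0632]
orientation: [0.002, 0.164, 0.986, -0.0]
wrist_force: [-1.9, -0.3, 6.6]
finger_gap: 0.0596
grip_force: 54.5
```

```bash
python3 -c "
from h import *
go([.485,.003,.30],-19)"
```

```text
t 11.92 tcp [485.9   2.3  63.2] F [-1.9 -0.3  6.6] gap 59.6 gf 54.5 j [-0.16  0.26 -0.46  0.84 -0.    0.17]
xyz [   0.4    0.4 -236.8] turn [0.    0.003 0.001]
```

apply_moves:
  rows:
    - {"xyz":[0,0,-5],"turn":[0,0,0],"grip":0.5}
    - {"xyz":[0,0,-15],"turn":[0,0,0],"grip":0.5}
    - {"xyz":[0,0,-35],"turn":[0,0,0],"grip":0.5}
    - {"xyz":[0,0,-60],"turn":[0,0,0],"grip":0.5}
    - {"xyz":[0,0,-85],"turn":[0,0,0],"grip":0.5}
    - {"xyz":[0,0,-110],"turn":[0,0,0],"grip":0.5}
    - {"xyz":[0,0,-135],"turn":[0,0,0],"grip":0.5}
    - {"xyz":[0,0,-160],"turn":[0,0,0],"grip":0.5}
    - {"xyz":[0,0,-180],"turn":[0,0,0],"grip":0.5}
    - {"xyz":[0,0,-197],"turn":[0,0,0],"grip":0.5}
    - {"xyz":[0,0,-205],"turn":[0,0,0],"grip":0.5}
    - {"xyz":[0,0,-205],"turn":[0,0,0],"grip":0.5}

```text
clock: 12.92
tcp_pos: [0.4855, 0.0026, 0.2687]
orientation: [0.002, 0.165, 0.986, 0.0]
wrist_force: [0.7, -0.3, -4.6]
finger_gap: 0.0591
grip_force: 54.7
```

```bash
python3 -c "
from h import *
go([.562,.262,.265],-15.6)"
```

```text
t 12.92 tcp [485.5   2.6 268.7] F [ 0.7 -0.3 -4.6] gap 59.1 gf 54.7 j [-0.16  0.13 -0.1   1.34  0.    0.17]
xyz [ 11.9 270.2   3.9] turn [ 0.001  0.004 -0.058]
```

apply_moves:
  rows:
    - {"xyz":[1,20,0],"turn":[0,0,0],"grip":0.5}
    - {"xyz":[2,50,0],"turn":[0,0,-0.01],"grip":0.5}
    - {"xyz":[4,85,0],"turn":[0,0,-0.02],"grip":0.5}
    - {"xyz":[5,120,0],"turn":[0,0,-0.03],"grip":0.5}
    - {"xyz":[7,155,0],"turn":[0,0,-0.04],"grip":0.5}
    - {"xyz":[8,190,0],"turn":[0,0,-0.05],"grip":0.5}
    - {"xyz":[10,225,0],"turn":[0,0,-0.058],"grip":0.5}
    - {"xyz":[11,250,0],"turn":[0,0,-0.058],"grip":0.5}
    - {"xyz":[12,265,0],"turn":[0,0,-0.058],"grip":0.5}
    - {"xyz":[12,270,0],"turn":[0,0,-0.058],"grip":0.5}
    - {"xyz":[12,270,0],"turn":[0,0,-0.058],"grip":0.5}
    - {"xyz":[12,270,0],"turn":[0,0,-0.058],"grip":0.5}

```text
clock: 13.92
tcp_pos: [0.5604, 0.2613, 0.2652]
orientation: [-0.001, 0.136, 0.991, -0.001]
wrist_force: [0.3, -0.2, -5.6]
finger_gap: 0.0592
grip_force: 55.0
```

```bash
python3 - <<'E' 2>/dev/null
from h import *
go([.562,.262,.157],-15.6)
deck(.2055,[.562,.262])
d=cam("scene"); cv2.imwrite("pics/g.png",cv2.resize(d["color"][140:280,270:400],None,fx=4,fy=4,interpolation=3))
E
```

```text
t 13.92 tcp [560.4 261.3 265.2] F [ 0.3 -0.2 -5.6] gap 59.2 gf 55.0 j [ 0.31  0.4   0.25  1.43 -0.    0.58]
xyz [ -1.6   1.3 108.2] turn [-0.002 -0.002 -0.   ]
top 116 slope [-0.016 -0.062] feet z 0.2048 [563.5 235.8] [102.7  31.3] 2.2
scene 390 slope [-0.044 -0.007] feet z 0.2061 [578.3 259.1] [87.4 98.5] 38.6
```

View pics/g.png

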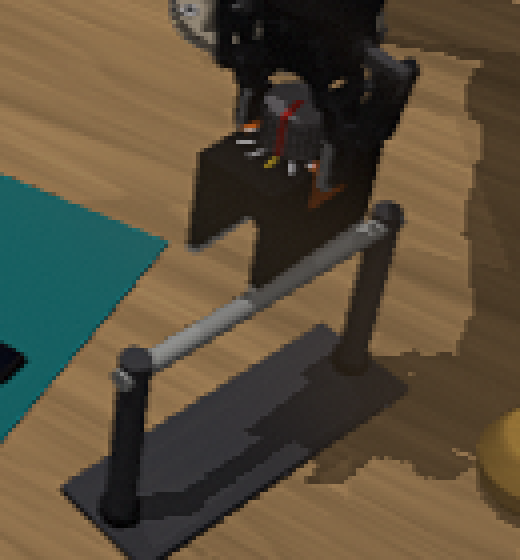

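The lamp hangs level over the bar, with the red line at the yellow tick (272,160). Its front feet are at (190,248) and (252,287).

```bash
python3 - <<'E'
from h import *
d=dict(np.load("scene0.npz"))
f=lambda u,v,z: pt(d,270+u/4-.5,140+v/4-.5,z)[:2]
n=np.array([np.sin(np.radians(15.6)),np.cos(np.radians(15.6))]) # lamp/bar y axis
for s,p,z in[("Lleg outer",(190,249),.205),("Rleg outer",(253,287),.205),("bar edge lo",(190,353),.155),("bar edge hi",(185,335),.155),("post1",(135,362),.168),("post2",(387,214),.168)]:
    q=f(*p,z);print(s,(q*1000).round(1),"perp",((q-[.562,.262])@n*1000).round(1))
E
```

```text
Lleg outer [603.  220.2] perp -29.3
Rleg outer [610.7 270.8] perp 21.6
bar edge lo [640.7 247.9] perp 7.6
bar edge hi [628.2 236.8] perp -6.5
post1 [680.7 229.4] perp 0.5
post2 [447.  295.1] perp 1.0
```

Alignment is within about 1 mm, so I lower it.

apply_moves:
  rows:
    - {"xyz":[-1,1,10],"turn":[0,0,0],"grip":0.5}
    - {"xyz":[-1,1,25],"turn":[0,0,0],"grip":0.5}
    - {"xyz":[-1,1,40],"turn":[0,0,0],"grip":0.5}
    - {"xyz":[-1,1,55],"turn":[0,0,0],"grip":0.5}
    - {"xyz":[-1,1,70],"turn":[0,0,0],"grip":0.5}
    - {"xyz":[-1,1,80],"turn":[0,0,0],"grip":0.5}
    - {"xyz":[-1,1,88],"turn":[0,0,0],"grip":0.5}
    - {"xyz":[-1,1,94],"turn":[0,0,0],"grip":0.5}
    - {"xyz":[-1,1,98],"turn":[0,0,0],"grip":0.5}
    - {"xyz":[-1,1,101],"turn":[0,0,0],"grip":0.5}
    - {"xyz":[-1,1,103],"turn":[0,0,0],"grip":0.5}
    - {"xyz":[-1,1,103],"turn":[0,0,0],"grip":0.5}

```text
clock: 15.07
tcp_pos: [0.5624, 0.2627, 0.1636]
orientation: [0.0, 0.136, 0.991, 0.0]
wrist_force: [0.1, 0.4, -4.4]
finger_gap: 0.0594
grip_force: 55.0
```

apply_moves:
  rows:
    - {"xyz":[0,0,1],"turn":[0,0,0],"grip":0.5}
    - {"xyz":[0,0,2],"turn":[0,0,0],"grip":0.5}
    - {"xyz":[0,0,3],"turn":[0,0,0],"grip":0.5}
    - {"xyz":[0,0,4],"turn":[0,0,0],"grip":0.5}
    - {"xyz":[0,0,4],"turn":[0,0,0],"grip":0.5}

```text
clock: 15.48
tcp_pos: [0.5624, 0.2626, 0.1597]
orientation: [0.0, 0.136, 0.991, 0.0]
wrist_force: [-0.7, -0.5, -4.2]
finger_gap: 0.059
grip_force: 55.0
```

apply_moves:
  rows:
    - {"xyz":[0,0,1],"turn":[0,0,0],"grip":0.5}
    - {"xyz":[0,0,2],"turn":[0,0,0],"grip":0.5}
    - {"xyz":[0,0,2],"turn":[0,0,0],"grip":0.5}

```text
clock: 15.73
tcp_pos: [0.5625, 0.2628, 0.1593]
orientation: [0.001, 0.136, 0.991, 0.001]
wrist_force: [-2.6, -0.8, 4.5]
finger_gap: 0.059
grip_force: 55.0
```

apply_moves:
  rows:
    - {"xyz":[0,0,1],"turn":[0,0,0],"grip":0.5}
    - {"xyz":[0,0,2],"turn":[0,0,0],"grip":0.5}
    - {"xyz":[0,0,2],"turn":[0,0,0],"grip":0.5}

```text
clock: 15.98
tcp_pos: [0.5626, 0.2629, 0.159]
orientation: [0.001, 0.136, 0.991, 0.001]
wrist_force: [-6.3, -1.0, 12.7]
finger_gap: 0.0597
grip_force: 55.2
```

apply_moves:
  rows:
    - {"xyz":[0,0,1],"turn":[0,0,0],"grip":0.5}
    - {"xyz":[0,0,2],"turn":[0,0,0],"grip":0.5}
    - {"xyz":[0,0,2],"turn":[0,0,0],"grip":0.5}

```text
clock: 16.23
tcp_pos: [0.5627, 0.263, 0.1588]
orientation: [0.002, 0.136, 0.991, 0.001]
wrist_force: [-9.4, -1.3, 21.2]
finger_gap: 0.0594
grip_force: 55.5
```

```bash
python3 - <<'E' 2>/dev/null
from h import *
go([.562,.262,.157],-15.6); print(env.get_state()["ft_torque"])
deck(.0963,[.562,.262])
E
```

```text
t 16.23 tcp [562.7 263.  158.8] F [-9.4 -1.3 21.2] gap 59.4 gf 55.5 j [0.31 0.43 0.03 1.17 0.   0.58]
xyz [ 0.4 -1.2  1.8] turn [ 0.003  0.004 -0.002]
[-0.47570345  1.80325193 -0.67596153]
top 93 slope [0.008 0.015] feet z 0.0967 [575.6 238.5] [109.9  30. ] 3.8
scene 348 slope [-0.029 -0.018] feet z 0.0996 [574.5 261.3] [ 86.5 104.9] 51.9
```

apply_moves:
  rows:
    - {"xyz":[0,0,-2],"turn":[0,0,0],"grip":0.5}
    - {"xyz":[0,0,-3],"turn":[0,0,0],"grip":0.5}
    - {"xyz":[0,0,-3],"turn":[0,0,0],"grip":0.75}
    - {"xyz":[0,0,-3],"turn":[0,0,0],"grip":0.85}
    - {"xyz":[0,0,-3],"turn":[0,0,0],"grip":1}
    - {"xyz":[0,0,-3],"turn":[0,0,0],"grip":1}
    - {"xyz":[0,0,-3],"turn":[0,0,0],"grip":1}
  force: 20

```text
clock: 16.92
tcp_pos: [0.5623, 0.2626, 0.1562]
orientation: [-0.0, 0.136, 0.991, -0.0]
wrist_force: [-0.4, 0.3, -0.6]
finger_gap: 0.0855
grip_force: 0.0
```

apply_moves:
  rows:
    - {"xyz":[0,0,-10],"turn":[0,0,0],"grip":1}
    - {"xyz":[0,0,-30],"turn":[0,0,0],"grip":1}
    - {"xyz":[0,0,-60],"turn":[0,0,0],"grip":1}
    - {"xyz":[0,0,-90],"turn":[0,0,0],"grip":1}
    - {"xyz":[0,0,-120],"turn":[0,0,0],"grip":1}
    - {"xyz":[50,0,-130],"turn":[0,0,0],"grip":1}
    - {"xyz":[90,0,-130],"turn":[0,0,0],"grip":1}
    - {"xyz":[130,0,-130],"turn":[0,0,0],"grip":1}
    - {"xyz":[150,0,-130],"turn":[0,0,0],"grip":1}
    - {"xyz":[150,0,-130],"turn":[0,0,0],"grip":1}

```text
clock: 17.75
tcp_pos: [0.4132, 0.304, 0.2884]
orientation: [-0.0, 0.134, 0.991, 0.0]
wrist_force: [0.0, 0.6, -0.1]
finger_gap: 0.0851
grip_force: 0.0
```

```bash
python3 - <<'E' 2>/dev/null
from h import *
deck(.0963,[.562,.262],.075)
d=cam("scene"); cv2.imwrite("pics/i.png",cv2.resize(d["color"][150:270,280:390],None,fx=5,fy=5,interpolation=3)); print(env.get_state()["clock"])
E
```

```text
top 439 slope [ 0.002 -0.007] feet z 0.0961 [561.3 262.6] [ 61.6 110.5] 74.2
scene 475 slope [-0.012 -0.018] feet z 0.0969 [562.6 261.7] [ 61.6 112.4] 74.0
17.9
```

View pics/i.png

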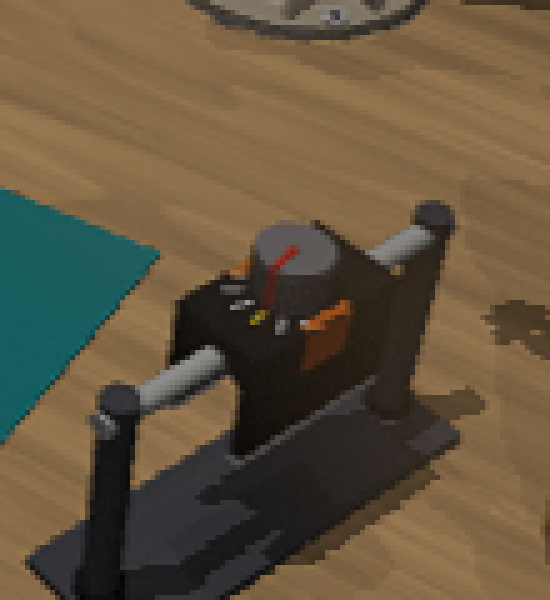

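The lamp hangs level and fully home: I measure its feet at 0.096 m, against 0.0963 m expected. The red line (268,305) meets the yellow tick (260,317).

```bash
python3 -c "
from h import *
print(ticket.hand_in())"
```

```text
the job is handed in; nothing more can be done
None
```

The lamp is hanging fully home and level on the steel crossbar, set to 4; the job was handed in at about 18 s of the 58 s, and the hand-in gave no verdict.

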